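# Set out the practice amp and pedal

### The job

Get the practice rig on the desk ready to play: the effects pedal was left standing on its side after a battery change, so push it over onto its four rubber feet, and push the little practice amp back so that it rests flat on the slanted part of its base, with the speaker tilted up. Do it by pushing only, in either order: tip each one over where it stands, without lifting it, shoving it along the desk or knocking it right over, and leave the other things on the desk alone.

Things in the scene. Friction and masses are not known exactly. Their poses are not given: they have to be found in the camera images.
- amp: Black practice amp, 130 mm deep (x), 170 wide (y), 150 high (z), about 0.7 kg, upright at the start. Origin: centre of its footprint at desk level. -x is its front (grey grille, round speaker), +x its back. The flat base ends at x = +12; behind that the underside slopes up at 30 degrees to the back face. On top, four 11 mm knobs near the front edge and a bar handle along y at x = +15, 28 mm high.
- amp_heel (a point): Middle of the lower edge of the amp's slope: (12, 0, 0) mm in the amp's frame, at desk level. Pushed towards its back, high on the front, the amp tips about this edge, passes balance at about 14 degrees and settles by itself on the slope, leaning 30 degrees back; beyond about 60 degrees it falls on its back.
- amp_rear_edge (a point): Upper edge of the amp's slope, at its middle: (65, 0, 31) mm in the amp's frame, 31 mm above the desk when upright, at desk level when the amp rests on its slope.
- amp_top_front (a point): Middle of the amp's top front edge: (-65, 0, 150) mm in the amp's frame.
- pedal: Effects pedal: bare metal box 122 mm long (x), 66 wide (y), 39 thick (z) on four 4 mm feet, about 0.34 kg. Origin: centre of the underside at the soles; z points from the feet to the top face. At the start it stands on its long -y side, y up and z level, 66 mm high. Pushed high on the top face towards -z it tips over, passes balance at about 31 degrees and falls onto its feet by itself.
- pedal_edge (a point): Middle of the pedal's lower long edge about which it tips onto its feet: (0, -33, 4) mm in the pedal's frame; at desk level at the start, 4 mm up at the end.
- pedal_top (a point): Centre of the pedal's top face: (0, 0, 43) mm in the pedal's frame. The face carries three knobs in a row at x = +34 (13 mm proud) and a footswitch at x = -36 (11 mm proud); between them it is flat from x = -27 to x = +25. Two jack sockets stick out 6 mm from the +x end.
- mug: Bystander: white mug, 76 mm across, 92 mm high, handle on its +y side. Origin under its centre.
- harmonica: Bystander: steel harmonica lying flat, 27 x 102 x 21 mm, long in y. Origin under its centre.
- metronome: Bystander: grey electronic metronome standing up, 30 x 85 x 61 mm. Origin under its centre.
- headphones: Bystander: black headphones lying down, about 140 x 175 mm, 80 mm high. Origin on the desk midway between the ear cups; the band reaches towards its +x.
- drumsticks: Bystander: pair of banded wooden drumsticks lying flat, 406 mm long in x, 32 mm wide, 15 mm high. Origin on the desk near the middle.
- microphone: Bystander: microphone on a round desk stand, 120 mm foot, about 205 mm high. Origin under the foot.
- pick_tin: Bystander: round steel tin, 64 mm across, 25 mm high. Origin under its centre.
Mind the look-alikes: they are no part of the job. What is shaped like the amp but turquoise is not meant. What is shaped like the pedal but green is not meant.

How it is judged:
By the outcome, as a careful person would: the job done as asked, in the order asked, and still so for the second after the job is handed in, with the robot touching nothing.
It also fails if it takes over 51 s, if anything falls off the work surface, if the arm or the gripper's body presses on something with over 40 N, if the wrist force passes 120 N, or if a joint passes its speed limit or range.

### The arm

A 6-joint arm with a two-finger parallel gripper is mounted at the origin on the work surface. World frame = base frame: x ahead of the robot, y to its left, z up, the work surface at z = 0. Lengths are in m, angles in rad, forces in N, time in s.
With the tool pointing down it reaches from about 0.275 to 1 m from the base axis. Payload 8.4 kg.
Tool frame: the origin (TCP) lies on the centre line of the jaws, within the pads' length; the fingertips stand 17 mm ahead of it and the grasp point (between the pads) lies 2 mm behind it (bot.tcp_to_tips is the y of the fingertips in the tool frame, in m); y points along the fingers, z is the direction in which the jaws open and shut, and the axes are right-handed (so a half turn about y gives the same grasp; the last joint's range is limited). The gripper opens to 85 mm and grips with 20 to 120 N. Pads are 22 mm wide; open, the fingers measure 114 mm over their backs; the gripper's body (76 mm by 85 mm) begins 54 mm behind the grasp point. The pads swing forward as they close: fully open they stand 13 mm farther back than shut.
Start: joints at [-1.144, 0.353, 1.633, -0, 1.155, -0.002], TCP at [0.26, -0.568, 0.248] pointing down, gripper open.
Joint ranges: [-2.63, 2.63], [-0.92, 2.1], [0.06, 2.66], [-1.3, 4.44], [0, 2.69], [-3.02, 3.02]. Speed limits (rad/s): [2.22, 2.22, 2.79, 3.14, 3.14, 3.14].

### API

Orientations are given as a unit quaternion [x, y, z, w].
In Python, from workcell import bot, hand, kinematics, get_obs, vision, hand_in gives the robot as it stands. The module is installed in compiled form; this text tells all that it offers. Calls block until the motion is done:
- bot.reach(position, orientation): joint-space move of the TCP to a pose.
- bot.servo_line(position, ori=None, velocity=0.15): straight line of the TCP; ori=None keeps the orientation; velocity is the mean speed in m/s.
- bot.goto_joints(angles): joint-space move.
- hand.move_gripper(opening, strength=None): finger opening in m; strength is the grip in N (None keeps the last); returns when the fingers have stopped.
- bot.dwell(seconds).
- kinematics.solve_ik(position, orientation): joint angles nearest the present ones, or None.
- get_obs(): the state.
- vision.read_camera(name): name is "side" or "top" or "wrist"; returns a dict with "frame" (400x640x3 uint8, red, green, blue), "intrinsics" (3x3 intrinsics, pixels), "view" (4x4, takes a point from world to camera coordinates). Camera axes: x right, y down, z forward; pixel columns grow to the right and rows downward; lengths in m; the calibration is good to about 2 mm. A picture is of the moment at which its call begins. There is no depth.
A pose or a line that the arm cannot do raises bot.IKError and nothing moves.
- hand_in(): hands the job in, once; it reports no verdict.
The state is a dict: "time_s": time; "joint_pos": joint angles; "joint_vel": joint speeds; "joint_efforts": joint torques, N m; "position": TCP position; "orientation": TCP orientation; "wrist_force": force on the tool from outside, world axes, zero at the start; "ft_torque": the same for the moment, N m; "gripper_width": finger opening in m.
Only numpy, scipy, OpenCV 4.12 (cv2) and the standard library are available. Lean on these libraries where they do the work, as an engineer would, in place of code of your own. Each camera call takes 0.05 s, during which the arm holds its last target. There are 200 camera calls.

## Working session

There is one attempt and no reset: what is moved stays moved. The work goes in short steps, each a Python script; the robot and the scene stay as the last script left them, time stands still between calls to the robot, and variables do not carry over. Pictures are saved under pics/ and viewed, about 8 in all and at most 12, crops included, and the job is handed in when it is done.

```bash
mkdir -p pics; python3 - <<'E'
from workcell import bot,hand,kinematics,get_obs,vision
import cv2,numpy as np
for n in("top","side"):
    c=vision.read_camera(n);cv2.imwrite(f"pics/{n}0.png",cv2.cvtColor(c["frame"],cv2.COLOR_RGB2BGR))
    print(n,np.round(c["intrinsics"],1).tolist(),np.round(c["view"],3).tolist())
o=get_obs();print(o["time_s"],o["position"],o["orientation"],bot.tcp_to_tips)
E
```

```text
top [[497.8, 0.0, 317.2], [0.0, 497.8, 202.2], [0.0, 0.0, 1.0]] [[0.001, -1.0, 0.016, -0.025], [-0.993, -0.003, -0.122, 0.505], [0.122, -0.016, -0.992, 1.695], [0.0, 0.0, 0.0, 1.0]]
side [[401.8, 0.0, 321.6], [0.0, 401.8, 199.5], [0.0, 0.0, 1.0]] [[-0.209, 0.978, -0.011, 0.118], [0.648, 0.13, -0.75, -0.229], [-0.732, -0.164, -0.661, 1.759], [0.0, 0.0, 0.0, 1.0]]
0.1 [ 0.26006096 -0.56883082  0.24882222] [ 0.15036475 -0.69047806  0.69135118 -0.15054579] 0.017
```

View pics/top0.png

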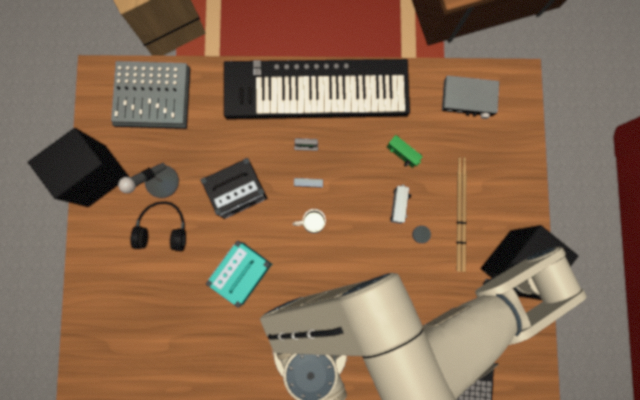

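View pics/side0.png

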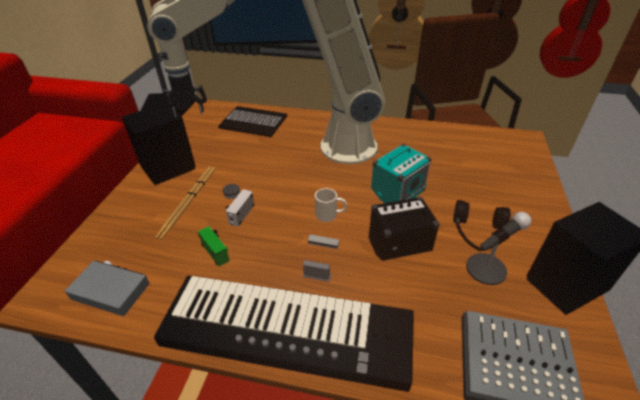

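Top view: black amp at about (235,187), with its panel towards the robot. The silver pedal is at about (401,204), with the green look-alike at (405,151). I'll enlarge both targets.

```bash
python3 - <<'E'
import cv2,numpy as np
t=cv2.imread("pics/top0.png");s=cv2.imread("pics/side0.png")
f=lambda im,x,y,w=100,h=75:cv2.resize(im[y:y+h,x:x+w],(400,300),interpolation=cv2.INTER_CUBIC)
# top pedal x350-450,y165-240 ; side pedal x190-290
cv2.imwrite("pics/crop0.png",np.vstack([np.hstack([f(t,360,175,80,60),f(t,185,150)]),np.hstack([f(s,200,180,80,60),f(s,355,190)])]))
E
```

```text
(no output)
```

View pics/crop0.png

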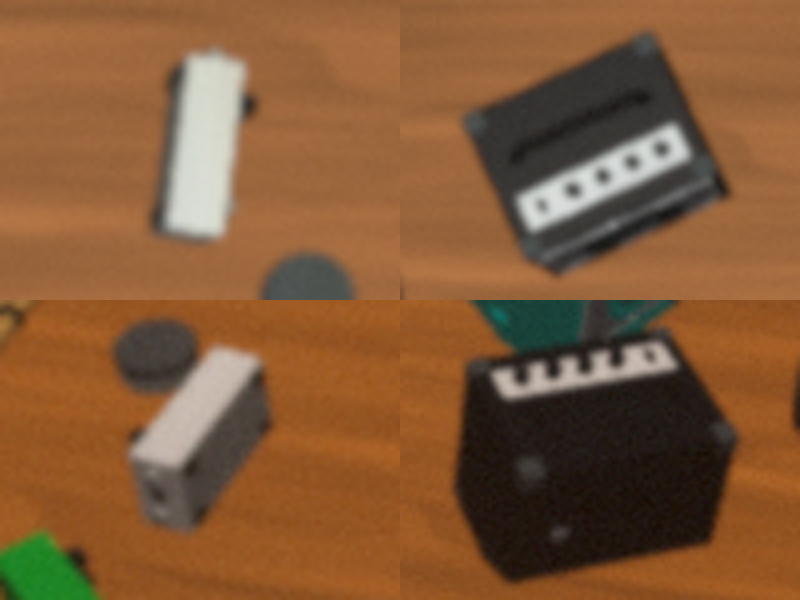

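Pedal: it lies along world x. The knobs (crop (250,103)) and footswitch are on the -y side, and the feet are on the +y side, so I push it towards +y. Amp: the grille and front face the robot, so I push it away. The tin is at (421,234). Next I'll compute positions.

```bash
cat > h.py <<'E'
import cv2,numpy as np
from workcell import bot,hand,kinematics,get_obs,vision
def ray(c,uv,z):
    K=c["intrinsics"];V=c["view"];R=V[:3,:3];t=V[:3,3];o=-R.T@t
    d=R.T@np.linalg.solve(K,[uv[0],uv[1],1.]);return o+d*(z-o[2])/d[2]
def mask_rect(c,box,m):
    x0,y0,x1,y1=box;k=m(c["frame"][y0:y1,x0:x1].astype(int)).astype(np.uint8)
    cs,_=cv2.findContours(k,cv2.RETR_EXTERNAL,cv2.CHAIN_APPROX_NONE);b=max(cs,key=cv2.contourArea)
    return cv2.boxPoints(cv2.minAreaRect(b))+[x0,y0]
white=lambda f:f.min(2)>140
def show(name,P):print(name,np.round(P,3).tolist(),"sides",np.round([np.linalg.norm(P[i]-P[i-1]) for i in range(len(P))],3))
E
python3 - <<'E'
from h import *
c=vision.read_camera("top")
P=np.array([ray(c,p,.066) for p in mask_rect(c,(380,175,412,230),white)]);show("pedal",P);print(P.mean(0))
P=np.array([ray(c,p,.15) for p in mask_rect(c,(190,150,275,225),white)]);show("panel",P);print(P.mean(0))
cr=np.array([(475,122),(645,38),(714,166),(533,248)],float);uv=(cr-[400,0])/4+[185,150]
P=np.array([ray(c,p,.15) for p in uv]);show("amp top BL BR FR FL",P);print(P.mean(0))
print("tin",ray(c,(421,234),.025),"knob",ray(c,(410,195.6),.05),"turq", ray(c,(240,243),.15),ray(c,(270,263),.15))
s=vision.read_camera("side")
# side view crop: pedal top-face corners, near end
cr=np.array([(133,455),(182,468),(262,358),(213,347)],float);uv=(cr-[0,300])/5+[200,180]
P=np.array([ray(s,p,.066) for p in uv]);show("pedal side",P);print(P.mean(0))
cr=np.array([(475,362),(668,335)],float);uv=(cr-[400,300])/4+[355,190]
P=np.array([ray(s,p,.15) for p in uv]);show("amp front side",P)
E
```

```text
pedal [[0.439, -0.279, 0.066], [0.56, -0.296, 0.066], [0.556, -0.336, 0.066], [0.434, -0.319, 0.066]] sides [0.04  0.122 0.04  0.122]
[ 0.49738052 -0.30740518  0.066     ]
panel [[0.5, 0.313, 0.15], [0.561, 0.185, 0.15], [0.533, 0.172, 0.15], [0.471, 0.299, 0.15]] sides [0.032 0.142 0.032 0.142]
[0.51633907 0.24243078 0.15      ]
amp top BL BR FR FL [[0.56, 0.345, 0.15], [0.63, 0.209, 0.15], [0.525, 0.152, 0.15], [0.458, 0.296, 0.15]] sides [0.113 0.153 0.12  0.159]
[0.54285845 0.25048216 0.15      ]
tin [ 0.3958873  -0.38377159  0.025     ] knob [ 0.52662855 -0.34327235  0.05      ] turq [0.358473   0.22411672 0.15      ] [0.29533214 0.1278109  0.15      ]
pedal side [[0.555, -0.33, 0.066], [0.561, -0.293, 0.066], [0.441, -0.278, 0.066], [0.436, -0.317, 0.066]] sides [0.12  0.038 0.121 0.039]
[ 0.4984148  -0.30479856  0.066     ]
amp front side [[0.523, 0.159, 0.15], [0.461, 0.305, 0.15]] sides [0.158 0.158]
```

```bash
cat >> h.py <<'E'
from scipy.spatial.transform import Rotation as Ro
def ori(p,above):
    for s in(1,-1):
        x=np.r_[s*np.array(p),0];y=np.array([0,0,-1.]);q=Ro.from_matrix(np.c_[x,y,np.cross(x,y)]).as_quat()
        j=kinematics.solve_ik(above,q)
        if j is not None:yield np.abs(j-np.array(get_obs()["joint_pos"])).max(),q
def push(contact,p,z0,z1,back,travel,n,v=.05):
    """contact: TCP xy at nominal contact; p: unit push direction; z are tip heights"""
    p=np.array(p);at=lambda d,z:np.r_[np.array(contact)+d*p,z+bot.tcp_to_tips]
    hand.move_gripper(0)
    q=min(ori(p,at(-back,.3)),key=lambda a:a[0])[1]
    bot.reach(at(-back,.26),q);bot.servo_line(at(-back,z0),velocity=.12);bot.servo_line(at(-.012,z0),velocity=.06)
    f0=np.array(get_obs()["wrist_force"])
    for i in range(n+1):
        d=-.012+(travel+.012)*i/n;bot.servo_line(at(d,z0+(z1-z0)*max(d,0)/travel),velocity=v)
        o=get_obs();f=np.array(o["wrist_force"])-f0;print(round(o["time_s"],2),"d=%.3f along %.2f"%(d,f[:2]@p),"fz %.2f"%f[2])
    return at
E
python3 - <<'E'
from h import *
p=np.array([.1376,.9905])
c=np.array([.4975,-.306])-p*(.0195+.011)
at=push(c,p,.054,.066,.045,.042,9)
bot.servo_line(at(.03,.2),velocity=.15)
c=vision.read_camera("top");cv2.imwrite("pics/top1.png",c["frame"][120:320,200:520,::-1].repeat(2,0).repeat(2,1))
E
```

```text
4.92 d=-0.012 along 1.24 fz -1.57
5.18 d=-0.006 along 0.98 fz -0.40
5.45 d=0.000 along 0.11 fz 0.27
5.72 d=0.006 along -0.07 fz 0.58
6.0 d=0.012 along 0.27 fz 0.89
6.28 d=0.018 along -0.00 fz 0.48
6.55 d=0.024 along 1.24 fz -0.14
6.83 d=0.030 along 0.52 fz -0.74
7.1 d=0.036 along -0.56 fz 0.14
7.38 d=0.042 along 0.27 fz -0.08
```

View pics/top1.png

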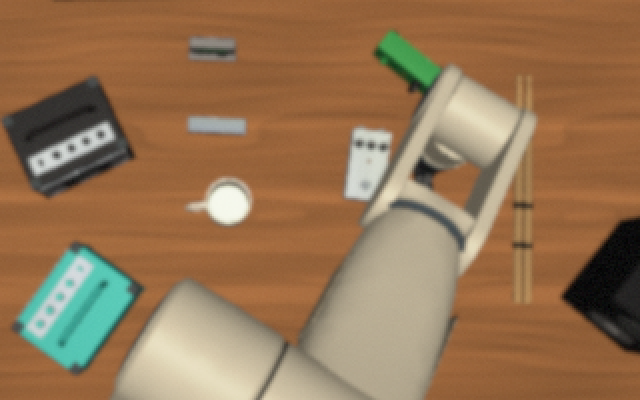

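The pedal is now flat on its feet, with its knobs facing up at crop (372,146). The amp is next.

```bash
python3 - <<'E'
from h import *
p=np.array([.903,.430]);p/=np.linalg.norm(p)
c=np.array([.5429,.2505])-p*(.063+.011)
c+=0  # amp centre line
at=push(c,p,.130,.140,.045,.048,10)
bot.servo_line(at(-.03,.145),velocity=.1);bot.servo_line(at(-.03,.26),velocity=.15)
q=get_obs()["joint_pos"];bot.goto_joints([-1.144, 0.353, 1.633, 0, 1.155, 0]);print(get_obs()["time_s"])
for n in("top","side"):
    cc=vision.read_camera(n);np.save(f"pics/{n}2.npy",cc["frame"]);cv2.imwrite(f"pics/{n}2.png",cc["frame"][100:300,100:520,::-1] if 0 else cc["frame"][:,:,::-1])
c=vision.read_camera("top")
# pedal top face now at z=.043
try:
    P=np.array([ray(c,x,.043) for x in mask_rect(c,(365,170,412,230),white)]);show("pedal",P);print(P.mean(0))
except Exception as e:print(e)
E
```

```text
12.73 d=-0.012 along 0.62 fz -0.40
13.0 d=-0.006 along -0.16 fz -1.07
13.27 d=0.000 along 0.49 fz -1.74
13.54 d=0.006 along -0.55 fz -0.39
13.82 d=0.012 along -0.64 fz -1.00
14.09 d=0.018 along -0.36 fz -1.28
14.37 d=0.024 along -0.36 fz -0.74
14.64 d=0.030 along 0.17 fz -1.95
14.92 d=0.036 along 0.01 fz -0.70
15.19 d=0.042 along -0.78 fz -1.28
15.47 d=0.048 along 0.36 fz -0.84
20.125
pedal [[0.449, -0.211, 0.043], [0.571, -0.229, 0.043], [0.562, -0.295, 0.043], [0.44, -0.277, 0.043]] sides [0.067 0.123 0.067 0.123]
[ 0.50576384 -0.25280439  0.043     ]
```

View pics/top2.png

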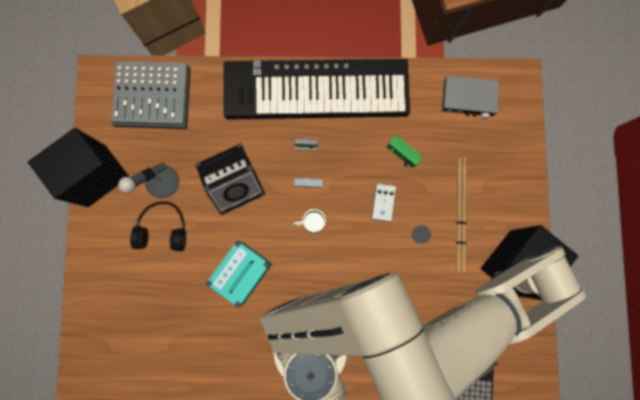

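View pics/side2.png

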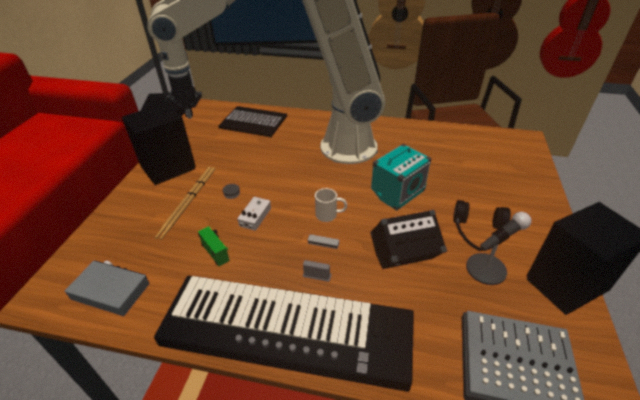

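The pedal ended 1 mm from where pure tipping predicts, (0.505,-0.254). In the views the amp leans back, speaker up at (236,190). I'll check its tilt and slip numerically, then hand in.

```bash
python3 - <<'E'
from h import *
from workcell import hand_in
c=vision.read_camera("top")
b=mask_rect(c,(190,140,275,225),white)
P=np.array([ray(c,x,.15) for x in b]);print("panel centre",P.mean(0),"expected for 30 deg, no slip [.591 .273]")
s=vision.read_camera("side")
P=np.array([ray(s,x,.15) for x in mask_rect(s,(370,205,450,245),white)]);print("side",P.mean(0))
f=np.load("pics/top2.npy").astype(int);print("still changing px:",(abs(f-c["frame"].astype(int)).max(2)>60).sum())
a=cv2.cvtColor(cv2.imread("pics/top0.png"),cv2.COLOR_BGR2RGB).astype(int)
d=(cv2.GaussianBlur(abs(f-a).max(2).astype(np.uint8),(5,5),0)>35).astype(np.uint8)
n,_,st,_=cv2.connectedComponentsWithStats(d);print("changed regions",[r.tolist() for r in st[1:] if r[4]>8])
E
```

```text
panel centre [0.57871425 0.29803448 0.15      ] expected for 30 deg, no slip [.591 .273]
side [0.58582071 0.27646828 0.15      ]
still changing px: 0
changed regions [[195, 143, 54, 42, 1282], [209, 172, 44, 23, 183], [211, 181, 57, 39, 1028], [371, 183, 41, 40, 1314], [483, 278, 7, 6, 28]]
```

The panel mask in the top view disagrees with the side view by 25 mm, probably because it only caught a fragment. I'll look closer.

```bash
python3 - <<'E'
from h import *
c=vision.read_camera("top");s=vision.read_camera("side")
print(mask_rect(c,(190,140,275,225),white).round(1).tolist())
K=lambda cc,X:(lambda v:(v[:2]/v[2]).round(1))(cc["intrinsics"]@(cc["view"]@np.r_[X,1])[:3])
p=np.array([.903,.430]);y=np.array([-.43,.903]);h=np.array([.5538,.2557])
pt=lambda xb,yb,zb:np.r_[h+p*((xb-.012)*.866+zb*.5)+y*yb,zb*.866-(xb-.012)*.5]
ims=[]
for cc,(x0,y0) in((c,(185,140)),(s,(360,195))):
    im=np.ascontiguousarray(cc["frame"][y0:y0+90,x0:x0+100,::-1]);im=cv2.resize(im,(400,360),interpolation=cv2.INTER_CUBIC)
    for xb,yb,zb in((-.065,.085,.15),(-.065,-.085,.15),(.065,.085,.15),(.065,-.085,.15),(.065,.085,.031),(.065,-.085,.031),(-.0276,0,.15)):
        u=(K(cc,pt(xb,yb,zb))-[x0,y0])*4;cv2.circle(im,tuple(int(v) for v in u),4,(0,0,255),1)
    ims.append(im)
cv2.imwrite("pics/amp3.png",np.hstack(ims))
E
```

```text
[[204.6, 177.6], [230.5, 166.5], [232.8, 171.8], [206.8, 182.9]]
```

View pics/amp3.png

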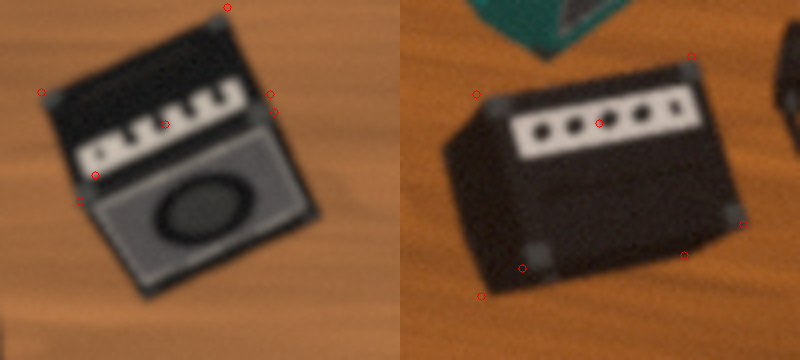

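The predicted corners for a 30° lean with no slip (red circles) land on the amp to within about 2 px in both views. The top-view panel mask had only caught the left part of the panel. Handing in.

```bash
python3 -c "
from workcell import hand_in,get_obs
print(get_obs()['time_s'],hand_in())"
```

```text
the job is handed in; nothing more can be done
20.475 None
```

I handed the job in at about 20.5 s: the pedal is on its four feet and the amp rests on its slope with the speaker tilted up. I pushed each with the closed fingertips, high on the face, pedal first. The arm was back at its start pose, touching nothing, when I handed in.

- **Pedal:** it lies top face up, measuring 123 × 67 mm in the top view. Its centre is about 1 mm from where tipping without sliding would put it.
- **Amp:** in both views its corners match a 30° lean with no slip to about 2 px, roughly 6 mm. I could not check for slip more closely than that.
- **Other things on the desk:** comparing the top view before and after, only the pedal and amp areas changed, plus a small patch at the parked arm. The scene had stopped moving.
- **Checks that disagreed:** one automatic top-view measurement of the amp's panel was about 25 mm off. The colour mask had caught only part of the panel; the side view and the enlarged views agreed with the expected pose. The wrist force readings, taken between push steps, stayed under about 2 N, too close to noise to show contact, so I relied on the pictures.

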